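Turn the lens bracket over against the coved upstand

ROBOT

A 6-joint arm with a two-finger parallel gripper is mounted at the origin on the work surface. World frame = base frame: x ahead of the robot, y to its left, z up, the work surface at z = 0. Lengths are in m, angles in rad, forces in N, time in s.
With the tool pointing down it reaches from about 0.3 to 0.875 m from the base axis. Payload 6.4 kg.
Tool frame: the origin (TCP) lies where the fingers leave the gripper's body, on its centre line; the fingertips stand 73 mm ahead of it and the grasp point (between the pads) lies 54 mm ahead of it (ctrl.pinch_z is the distance from the TCP to the grasp point, in m); z points along the fingers, y is the direction in which the jaws open and shut (so a half turn about z gives the same grasp; the last joint's range is limited). The gripper opens to 85 mm and grips with 20 to 120 N. Pads are 22 mm wide; open, the fingers measure 114 mm over their backs; the gripper's body (76 mm by 85 mm) begins 54 mm behind the grasp point. The pads swing forward as they close: fully open they stand 13 mm farther back than shut.
Start: joints at [-1.352, 0.181, 1.607, -0, 1.354, -0.206], TCP at [0.237, -0.524, 0.304] pointing down, gripper open.
Joint ranges: [-2.99, 2.99], [-0.89, 2.07], [0.3, 2.58], [-1.14, 4.28], [0, 2.63], [-3.12, 3.12]. Speed limits (rad/s): [2.57, 2.57, 3.01, 3.14, 3.14, 3.14].

INTERFACE

Orientations are given as a unit quaternion [w, x, y, z].
In Python, from bench import ctrl, camera, camera_model gives the robot as it stands.
- The arm moves only by the tool arm_command, never from a script. Its argument "series" is a list of rows, each a list of 7 numbers: the shift along the tool's x, y, z in m, then the turn, a rotation vector about the tool's x, y, z in degrees, then the finger opening in m, from 0 to 0.0854. In form: [[tx, ty, tz, rx, ry, rz, gripper], ...]. A call has exactly 5 rows; each row is the pose to reach, as a shift and turn from the pose commanded when the call began, along the tool's axes at that moment; what a row does not reach only later rows make up. A row lasts 1/10 s, in which the tool goes at most 50 mm and 8.59 degrees, less where a joint would pass 70% of its speed; a pose out of reach is approached as far as the arm can. A call with a gripper value outside its range is refused whole. The fingers move at their own pace and stop on an object; the grip force is fixed at half the most. Time passes only in rows, so rows that repeat a pose let the fingers close, or fill a call up. It gives the time, the measured TCP pose, the force and the opening at its end, in the units of the state.
- ctrl.get_obs(): the state, without advancing time (a new reading comes with each control period).
- camera(name): name is "side" or "top"; returns (picture, depth): 420x560x3 uint8, red, green, blue; 420x560 float32, m along the optical axis (not along the pixel's ray), 0 where there is no reading.
- camera_model(name): a dict with "K" (3x3 intrinsics, pixels), "distortion" ([k1, k2, p1, p2, k3] as OpenCV has them; the pictures are not rectified), "position" and "attitude" of the camera in the world. Camera axes: x right, y down, z forward; pixel columns grow to the right and rows downward; lengths in m; the calibration is good to about 2 mm. A picture is of the moment at which its call begins. camera_model takes no time and is no camera call.
- ctrl.hand_in(): hands the job in, once; it reports no verdict.
The state is a dict: "time_s": time; "q": joint angles; "dq": joint speeds; "joint_efforts": joint torques, N m; "eef_pos": TCP position; "eef_rot": TCP orientation; "wrist_force": force on the tool from outside, world axes, zero at the start; "torque": the same for the moment, N m; "opening": opening from 0.0 (shut) to 1.0 (fully open).
Only numpy, scipy, OpenCV 4.12 (cv2) and the standard library are available. Lean on these libraries where they do the work, as an engineer would, in place of code of your own. Each camera call takes 0.05 s, during which the arm holds its last target. There are 200 camera calls.

TASK

The cork gasket under the flat grey lens bracket has to be inspected, so turn the bracket over: push it along the rubber mat against the coved tile upstand until it tips up and leans there on edge, then push its top edge back towards the robot from behind so that it flips over and comes to rest flat on the mat, cork side up. It is too wide to pick up: only push it with the fingers, never lift it clear of the mat, and leave the lamp, gear, prism and vial rack where they stand.

Things in the scene. Friction and masses are not known exactly. Their poses are not given: they have to be found in the camera images.
- bracket_center (a point): Centre of the loose flat lens bracket: a plate 120 x 120 x 10 mm, about 0.6 kg, grey-painted steel (dark slot, four screw holes) with a 4 mm cork gasket bonded beneath. It starts flat, grey up, on the rubber mat, up to 0.3 rad askew, 10 to 55 mm short of the upstand. Its z axis points out of the grey face (down once the cork is up); x and y run parallel to the sides.
- upstand: Fixed white-tiled coved upstand, 420 mm long along its y, with a blue top border, and the black mat in front. Origin: at table height (z = 0) in the middle of the foot line, where mat ends and cove begins; x points into the wall, away from the robot. Mat: 3 mm thick, 290 mm wide, x = -240 to 0 mm. Slippery face, (x, z) mm: (0, 3), (19, 17), (35, 39), (46, 69).
- upstand_top (a point): Middle of the upstand's front top edge, x = 46 mm from the foot line, 69 mm high (same axes as upstand). The flat top runs 30 mm on from here; behind is open table. A bracket edge pushed in rides up the face; with the near edge at the foot line the bracket leans here at about 55 degrees, its upper edge about 102 mm high and 68 mm beyond the foot line, and stays when let go.
- lamp: Loose chrome inspection lamp standing on a round foot 74 mm across, about 125 mm tall; origin at the centre of its underside. Leave it alone.
- gear: Loose bronze clockwork gear lying flat, 83 mm across, 22 mm high at the hub; origin at the centre of its underside. Leave it alone.
- prism: Loose pale green glass prism lying on one side, 90 mm long, 42 mm wide, 36 mm high; origin at the centre of its underside. Leave it alone.
- vial_rack: Loose brass rack of four cork-stoppered glass vials, 94 x 34 mm, 72 mm high; origin at the centre of its underside. Leave it alone.

How it is judged:
By the outcome, as a careful person would: the job done as asked, in the order asked, and still so for the second after the job is handed in, with the robot touching nothing.
It also fails if it takes over 64 s, if anything falls off the work surface, if the arm or the gripper's body presses on something with over 40 N, if the wrist force passes 120 N, or if a joint passes its speed limit or range.

## Working session

There is one attempt and no reset: what is moved stays moved. The work goes in short steps, Python scripts to look and compute and a tool call to move; the robot and the scene stay as the last step left them, time stands still between calls to the robot, and variables do not carry over. Pictures are saved under pics/ and viewed, about 8 in all and at most 12, crops included, and the job is handed in when it is done.

Besides the shell and the picture viewer there is one more tool, called after "Emit:" by a JSON object that holds its "api" and its "payload". arm_command: Moves the arm, as the interface text tells. Its arguments: {"type":"object","properties":{"series":{"type":"array","items":{"type":"array","items":{"type":"number"}}}},"required":["series"]}

```bash
mkdir -p pics; ls; cat > h.py <<'E'
import numpy as np,cv2
from bench import ctrl,camera,camera_model
from scipy.spatial.transform import Rotation as R
def cam(n):
    m=camera_model(n); return m
def att(m):
    a=np.array(m["attitude"],float)
    return a if a.shape==(3,3) else R.from_quat(a[[1,2,3,0]]).as_matrix()
def px(n,pts,d):
    "pixels (u,v) + depth image -> world"
    m=cam(n);out=[]
    for u,v in pts:
        w=d[int(v)-1:int(v)+2,int(u)-1:int(u)+2];z=np.median(w[w>0]) if (w>0).any() else np.nan
        p=cv2.undistortPoints(np.array([[[u,v]]],float),np.array(m["K"]),np.array(m["distortion"]))[0,0]
        out.append(att(m)@(np.array([p[0],p[1],1])*z)+m["position"])
    return np.array(out)
def ray(n,pts,h):
    "pixels -> world at height h"
    m=cam(n);out=[]
    for u,v in pts:
        p=cv2.undistortPoints(np.array([[[u,v]]],float),np.array(m["K"]),np.array(m["distortion"]))[0,0]
        r=att(m)@np.array([p[0],p[1],1]);c=np.array(m["position"]);out.append(c+r*(h-c[2])/r[2])
    return np.array(out)
def cloud(n,d):
    m=cam(n);v,u=np.nonzero(d>0)
    p=cv2.undistortPoints(np.stack([u,v],1).astype(float)[:,None],np.array(m["K"]),np.array(m["distortion"]))[:,0]
    P=np.c_[p,np.ones(len(p))]*d[v,u][:,None]
    X=np.full(d.shape+(3,),np.nan);X[v,u]=P@att(m).T+m["position"];return X
def snap(n,f):
    i,d=camera(n);cv2.imwrite(f"pics/{f}.png",i[:,:,::-1]);np.save(f"pics/{f}.npy",d);return i,d
E
python3 - <<'E'
from h import *
for n in("top","side"):
    snap(n,n+"0");m=cam(n);print(n,m)
o=ctrl.get_obs();print(o)
E
```

```text
pics
top {'K': array([[490.51541791,   0.        , 272.16365786],
       [  0.        , 490.51541791, 211.79229604],
       [  0.        ,   0.        ,   1.        ]]), 'distortion': array([0.04875182, 0.        , 0.        , 0.        , 0.        ]), 'position': array([0.43770397, 0.02012801, 0.9597235 ]), 'attitude': array([ 0.03388948, -0.70089562,  0.71199661, -0.02564497])}
side {'K': array([[409.95326604,   0.        , 278.02601855],
       [  0.        , 409.95326604, 207.91158167],
       [  0.        ,   0.        ,   1.        ]]), 'distortion': array([-0.09145323,  0.        ,  0.        ,  0.        ,  0.        ]), 'position': array([0.5049523 , 0.62367745, 0.7253737 ]), 'attitude': array([ 0.00541358, -0.02564261,  0.92957934, -0.36768927])}
{'time_s': 0.1, 'q': array([-1.35230702e+00,  1.81440737e-01,  1.60791231e+00,  1.44036597e-05,
        1.35377820e+00, -2.06326181e-01]), 'dq': array([-0.00047715, -0.00094791, -0.00174466,  0.00028324, -0.00045422,
        0.00060701]), 'joint_efforts': array([ 8.40971393e-05, -4.45882380e+01, -3.52237594e+01, -2.45848341e-04,
        4.19527831e-03, -1.60385974e-05]), 'eef_pos': array([ 0.23690922, -0.52351007,  0.30308669]), 'eef_rot': array([-7.69324737e-04,  9.77526200e-01,  2.10812560e-01,  2.35308137e-06]), 'wrist_force': array([ 0.09589038, -0.34165842, -0.22116068]), 'torque': array([-0.02131024,  0.02505534, -0.01619493]), 'opening': 0.9956335005923729}
```

View pics/top0.png

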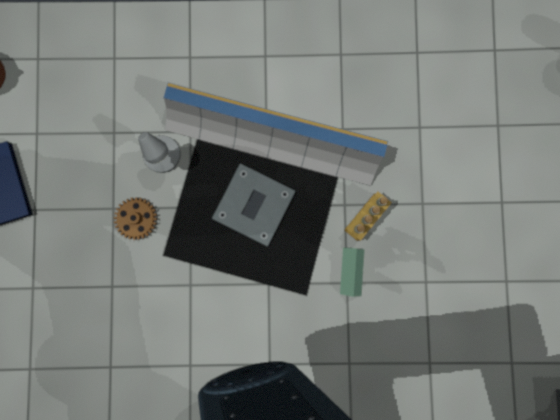

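View pics/side0.png

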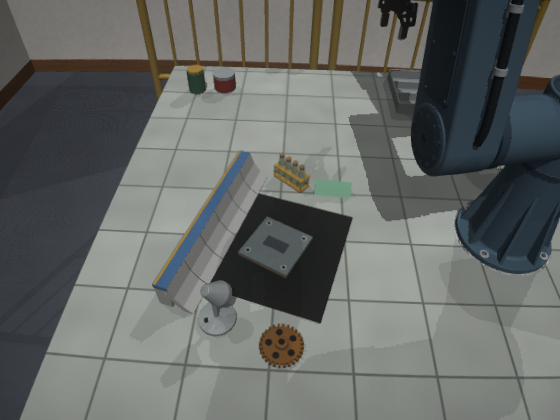

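```bash
cat >> h.py <<'E'
def upframe():
    # filled below from measurement
    return np.load('up.npz')
E
python3 - <<'E'
from h import *
i=cv2.imread('pics/top0.png');d=np.load('pics/top0.npy');X=cloud('top',d)
# mat: dark region
g=i.max(2)
mask=((g<50)).astype(np.uint8);mask[:120]=0;mask[310:]=0;mask[:,:150]=0;mask[:,350:]=0
mc=np.array([(196,140),(336,177),(307,294),(164,255)],float)
M=ray('top',mc,.003);print('mat',M.round(4), np.linalg.norm(np.diff(M[[0,1,2,3,0]],axis=0),axis=1).round(3))
bc=np.array([(239,164),(295,189),(267,246),(212,217)],float)
B=ray('top',bc,.013);print('br',B.round(4),np.linalg.norm(np.diff(B[[0,1,2,3,0]],axis=0),axis=1).round(3))
print('br depth z',px('top',[(225,205),(275,195),(240,225)],d).round(4), 'mat depth',px('top',[(185,240),(300,270)],d).round(4))
tp=[(166,96),(386,156)]
print('front top edge ends',ray('top',tp,.069).round(4),px('top',tp,d).round(4))
for n,p in dict(lamp=(160,155),lamptop=(150,143),gear=(137,218),prism=(352,272),rack=(370,217)).items(): print(n,px('top',[p],d).round(3))
E
```

```text
mat [[ 0.6637  0.1794  0.003 ]
 [ 0.5851 -0.0957  0.003 ]
 [ 0.3586 -0.034   0.003 ]
 [ 0.4377  0.2421  0.003 ]] [0.286 0.235 0.287 0.235]
br [[ 0.6124  0.0939  0.013 ]
 [ 0.5614 -0.0145  0.013 ]
 [ 0.4518  0.0415  0.013 ]
 [ 0.5095  0.1472  0.013 ]] [0.12  0.123 0.12  0.116]
br depth z [[0.5324 0.1219 0.0128]
 [0.5503 0.0246 0.0132]
 [0.4931 0.0932 0.0124]] mat depth [[ 0.4662  0.2014  0.0028]
 [ 0.4046 -0.0215  0.0018]]
front top edge ends [[ 0.7317  0.2236  0.069 ]
 [ 0.612  -0.1798  0.069 ]] [[ 7.319e-01  2.237e-01  6.860e-02]
 [ 6.256e-01 -1.954e-01 -6.000e-04]]
lamp [[0.615 0.227 0.1  ]]
lamptop [[0.633 0.241 0.114]]
gear [[0.509 0.29  0.022]]
prism [[ 0.4   -0.118  0.028]]
rack [[ 0.5   -0.147  0.071]]
```

Emit:
{"api": "arm_command", "payload": {"series": [[0.031,-0.034,0,0,0,8.1,0.0854],[0.062,-0.068,0,0,0,16.2,0.0854],[0.092,-0.102,0,0,0,24.3,0.0854],[0.123,-0.136,0,0,0,32.4,0.0854],[0.154,-0.17,0,0,0,40.5,0.0854]]}}

```text
time_s: 0.6
eef_pos: [0.3073, -0.3036, 0.3035]
eef_rot: [-0.0, 0.99, -0.144, -0.0]
wrist_force: [1.1, -0.1, -0.2]
opening: 1.006
```

```bash
cat >> h.py <<'E'
YAW=np.radians(-16.2);O=np.array([.627,.039,0.])
U=R.from_euler('z',YAW).as_matrix()
def toU(p): return (np.asarray(p)-O)@U
def go(x,y,z,pitch=0):
    "TCP target in upstand axes (m), pitch deg: >0 = tips forward; prints needed shift/turn in tool axes"
    o=ctrl.get_obs();q=np.array(o['eef_rot']);C=R.from_quat(q[[1,2,3,0]])
    T=R.from_matrix(U)*R.from_euler('x',180,degrees=True)*R.from_euler('y',pitch,degrees=True)
    dp=C.inv().apply(U@np.array([x,y,z])+O-o['eef_pos'])
    print('t',round(o['time_s'],2),'now U',toU(o['eef_pos']).round(4),'shift',dp.round(4),'turn',np.degrees((C.inv()*T).as_rotvec()).round(2),'F',np.round(o['wrist_force']@U,2))
E
python3 -c "
from h import *
go(-.2,0,.2,10)"
```

```text
t 0.6 now U [-0.2114 -0.4182  0.3035] shift [ 0.009  -0.4182  0.1037] turn [-0.   10.02 -0.34] F [ 1.08  0.19 -0.2 ]
```

Emit:
{"api": "arm_command", "payload": {"series": [[0,-0.045,0,0,0,0,0.0854],[0,-0.09,0,0,0,0,0.0854],[0,-0.135,0,0,0,0,0.0854],[0,-0.18,0,0,0,0,0.0854],[0,-0.225,0,0,0,0,0.0854]]}}

```text
time_s: 1.1
eef_pos: [0.3698, -0.0876, 0.3038]
eef_rot: [0.0, 0.99, -0.141, 0.0]
wrist_force: [1.4, -0.4, 0.3]
opening: 1.001
```

Emit:
{"api": "arm_command", "payload": {"series": [[0,-0.045,0.02,0,2,0,0.0854],[0,-0.09,0.05,0,4,0,0.0854],[0,-0.135,0.09,0,6,-0.2,0.0854],[0.003,-0.18,0.13,0,8,-0.3,0.0854],[0.005,-0.193,0.16,0,10,-0.3,0.0854]]}}

```text
time_s: 1.6
eef_pos: [0.4281, 0.0936, 0.1487]
eef_rot: [0.012, 0.987, -0.137, 0.089]
wrist_force: [1.3, -1.7, -0.2]
opening: 1.003
```

```bash
python3 -c "
from h import *
go(-.206,0,.08,10)
i,d=snap('side','s1')
cv2.imwrite('pics/s1c.png',cv2.resize(i[110:350,140:420,::-1],None,fx=2.5,fy=2.5))"
```

```text
t 1.6 now U [-0.2062 -0.003   0.1487] shift [-0.012  -0.0029  0.0677] turn [-0.14 -0.28  0.42] F [ 1.76 -1.22 -0.17]
```

View pics/s1c.png

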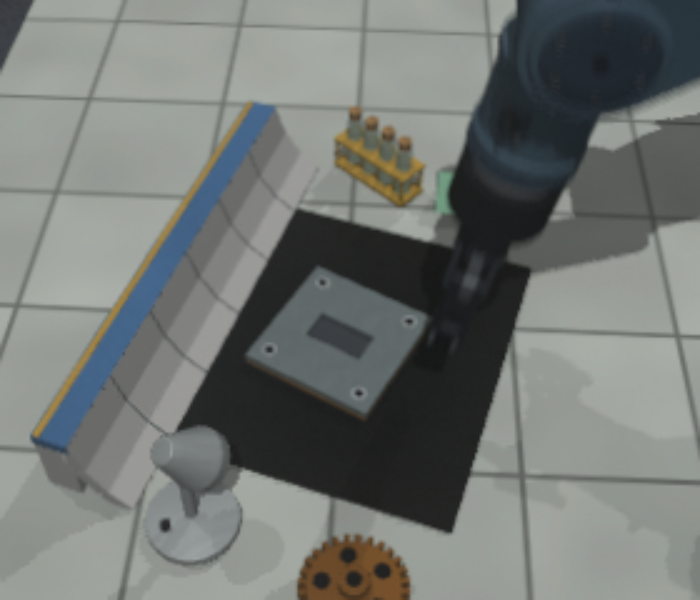

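Emit:
{"api": "arm_command", "payload": {"series": [[-0.004,-0.001,0.02,0,0,0.4,0.0854],[-0.007,-0.002,0.04,0,0,0.4,0.0854],[-0.01,-0.003,0.055,0,0,0.4,0.0854],[-0.012,-0.003,0.066,0,0,0.4,0.0854],[-0.012,-0.003,0.066,0,0,0.4,0.0854]]}}

```text
time_s: 2.15
eef_pos: [0.4264, 0.0943, 0.0803]
eef_rot: [0.012, 0.986, -0.141, 0.085]
wrist_force: [-1.0, 0.4, 0.4]
opening: 1.006
```

```bash
python3 -c "
from h import *
go(-.206,0,.08,10)
i,d=snap('side','s2')
X=(cloud('side',d)-O)@U
i2=cv2.resize(i[150:290,200:400,::-1],None,fx=4,fy=4);cv2.imwrite('pics/s2c.png',i2)
m=(X[...,0]>-.24)&(X[...,0]<-.175)&(abs(X[...,1])<.07)
for y0 in np.arange(-.07,.07,.02):
  k=m&(X[...,1]>=y0)&(X[...,1]<y0+.02)
  P=X[k];P=P[P[:,2]>.006]
  if len(P): print(round(y0,2),len(P),'minz',P[:,2].min().round(4),'maxx(z<.05)',P[P[:,2]<.05][:,0].max().round(4) if (P[:,2]<.05).any() else None)
"
```

```text
t 2.15 now U [-0.2081 -0.0028  0.0803] shift [ 0.002  -0.0028  0.0006] turn [ 0.02  0.2  -0.06] F [-1.08  0.14  0.37]
-0.07 41 minz 0.0062 maxx(z<.05) -0.1761
-0.05 485 minz 0.006 maxx(z<.05) -0.1865
-0.03 282 minz 0.0061 maxx(z<.05) -0.1757
-0.01 377 minz 0.006 maxx(z<.05) -0.1762
0.01 1004 minz 0.006 maxx(z<.05) -0.1782
0.03 1158 minz 0.006 maxx(z<.05) -0.1824
0.05 763 minz 0.0061 maxx(z<.05) -0.1775
```

View pics/s2c.png

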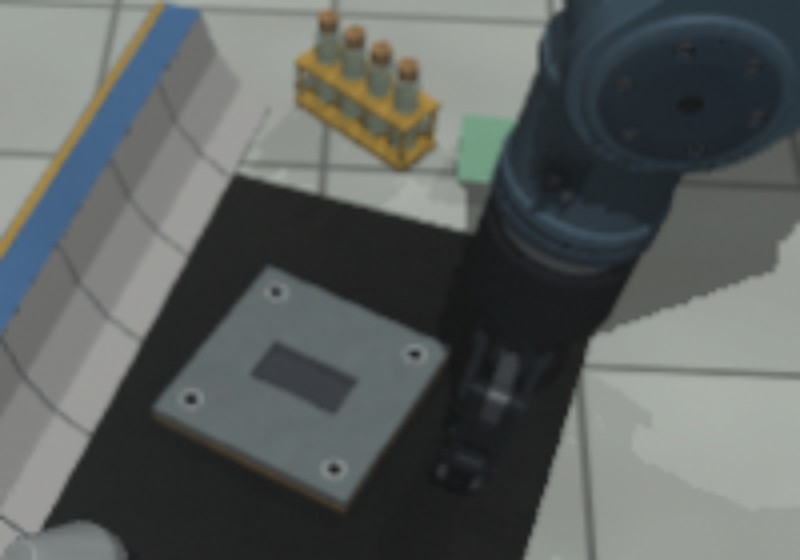

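```bash
python3 -c "
from h import *
d=np.load('pics/s2.npy')
for c in (440,458,475):
  for r in (400,440,465,480,490,500,515): print(c,r,toU(px('side',[(200+c/4,150+r/4)],d))[0].round(4))
"
```

```text
440 400 [-0.1727 -0.0163  0.0049]
440 440 [-0.1803  0.0102  0.0055]
440 465 [-0.189   0.0474  0.0364]
440 480 [-0.1874  0.0345  0.0045]
440 490 [-0.1891  0.0398  0.0034]
440 500 [-0.1908  0.0457  0.0032]
440 515 [-0.1933  0.0542  0.0024]
458 400 [-0.1822 -0.0186  0.0062]
458 440 [-0.2001  0.0679  0.0898]
458 465 [-0.2022  0.0708  0.0741]
458 480 [-0.1999  0.0518  0.0343]
458 490 [-0.1983  0.0382  0.0056]
458 500 [-0.1998  0.0432  0.0041]
458 515 [-0.2023  0.0519  0.0036]
475 400 [-0.205   0.0642  0.1187]
475 440 [-0.2082  0.0683  0.0941]
475 465 [-0.2101  0.0691  0.0755]
475 480 [-0.2076  0.0457  0.0296]
475 490 [-0.2067  0.0347  0.0049]
475 500 [-0.2083  0.0404  0.0043]
475 515 [-0.2106  0.0484  0.0028]
```

Emit:
{"api": "arm_command", "payload": {"series": [[0,-0.002,0.0015,0,0,0,0.0854],[0,-0.002,0.003,0,0,0,0.0854],[0,-0.002,0.0045,0,0,0,0.0854],[0,-0.002,0.006,0,0,0,0.0854],[0,-0.002,0.006,0,0,0,0.0854]]}}

```text
time_s: 2.7
eef_pos: [0.4292, 0.096, 0.0758]
eef_rot: [0.012, 0.986, -0.141, 0.086]
wrist_force: [0.8, 0.1, -0.6]
opening: 1.007
```

Emit:
{"api": "arm_command", "payload": {"series": [[0,0,0.002,0,0,0,0.0854],[0,0,0.004,0,0,0,0.0854],[0,0,0.006,0,0,0,0.0854],[0,0,0.007,0,0,0,0.0854],[0,0,0.007,0,0,0,0.0854]]}}

```text
time_s: 3.2
eef_pos: [0.4302, 0.0957, 0.0687]
eef_rot: [0.012, 0.986, -0.141, 0.086]
wrist_force: [-0.5, -0.6, -0.9]
opening: 1.003
```

```bash
python3 -c "
from h import *
go(-.206,0,.066,10)
i,d=snap('side','s3');X=(cloud('side',d)-O)@U
m=(abs(X[...,0]+.195)<.03)&(X[...,1]>.03)&(X[...,1]<.08)
# finger profile along image columns: lowest finger pixel
for u in range(306,326,2):
  print(u,[(v,*X[v,u].round(3)[[0,1,2]]) for v in range(262,282,3)])
"
```

```text
t 3.2 now U [-0.2048 -0.0005  0.0687] shift [-0.0017 -0.0005  0.0024] turn [-0.03  0.02 -0.07] F [-0.29 -0.66 -0.91]
306 [(262, np.float64(-0.173), np.float64(0.016), np.float64(0.003)), (265, np.float64(-0.176), np.float64(0.024), np.float64(0.004)), (268, np.float64(-0.178), np.float64(0.032), np.float64(0.004)), (271, np.float64(-0.182), np.float64(0.047), np.float64(0.016)), (274, np.float64(-0.182), np.float64(0.046), np.float64(0.002)), (277, np.float64(-0.184), np.float64(0.054), np.float64(0.004)), (280, np.float64(-0.187), np.float64(0.061), np.float64(0.005))]
308 [(262, np.float64(-0.178), np.float64(0.017), np.float64(0.005)), (265, np.float64(-0.188), np.float64(0.067), np.float64(0.066)), (268, np.float64(-0.191), np.float64(0.075), np.float64(0.068)), (271, np.float64(-0.186), np.float64(0.049), np.float64(0.02)), (274, np.float64(-0.186), np.float64(0.045), np.float64(0.003)), (277, np.float64(-0.188), np.float64(0.053), np.float64(0.005)), (280, np.float64(-0.191), np.float64(0.061), np.float64(0.006))]
310 [(262, np.float64(-0.192), np.float64(0.07), np.float64(0.08
[... 2888 characters left out ...]
(-0.212), np.float64(0.027), np.float64(0.002)), (274, np.float64(-0.214), np.float64(0.036), np.float64(0.005)), (277, np.float64(-0.216), np.float64(0.043), np.float64(0.004)), (280, np.float64(-0.218), np.float64(0.05), np.float64(0.005))]
324 [(262, np.float64(-0.219), np.float64(0.069), np.float64(0.093)), (265, np.float64(-0.212), np.float64(0.011), np.float64(0.003)), (268, np.float64(-0.214), np.float64(0.021), np.float64(0.006)), (271, np.float64(-0.216), np.float64(0.027), np.float64(0.005)), (274, np.float64(-0.218), np.float64(0.036), np.float64(0.007)), (277, np.float64(-0.22), np.float64(0.041), np.float64(0.004)), (280, np.float64(-0.222), np.float64(0.05), np.float64(0.006))]
```

Emit:
{"api": "arm_command", "payload": {"series": [[0.005,0,0.004,0,0,0,0.0854],[0.01,0,0.0048,0,0,0,0.0854],[0.015,0,0.0057,0,0,0,0.0854],[0.02,0,0.0065,0,0,0,0.0854],[0.025,0,0.0074,0,0,0,0.0854]]}}

```text
time_s: 3.75
eef_pos: [0.4549, 0.0883, 0.0656]
eef_rot: [0.012, 0.986, -0.141, 0.085]
wrist_force: [-2.4, -0.6, 0.2]
opening: 0.999
```

Emit:
{"api": "arm_command", "payload": {"series": [[0.005,0,0.0009,0,0,0,0.0854],[0.01,0,0.0018,0,0,0,0.0854],[0.015,0,0.0026,0,0,0,0.0854],[0.02,0,0.0035,0,0,0,0.0854],[0.025,0,0.0044,0,0,0,0.0854]]}}

```text
time_s: 4.25
eef_pos: [0.4799, 0.0813, 0.0659]
eef_rot: [0.012, 0.986, -0.141, 0.086]
wrist_force: [-3.2, 1.3, 0.5]
opening: 0.999
```

```bash
python3 -c "
from h import *
go(-.032,0,.0655,10)
i,d=snap('side','s4')
cv2.imwrite('pics/s4c.png',cv2.resize(i[150:290,180:380,::-1],None,fx=4,fy=4))
"
```

```text
t 4.25 now U [-0.1531 -0.0004  0.0659] shift [ 0.1191 -0.0005  0.0214] turn [-0.04  0.01 -0.05] F [-3.44  0.37  0.45]
```

View pics/s4c.png

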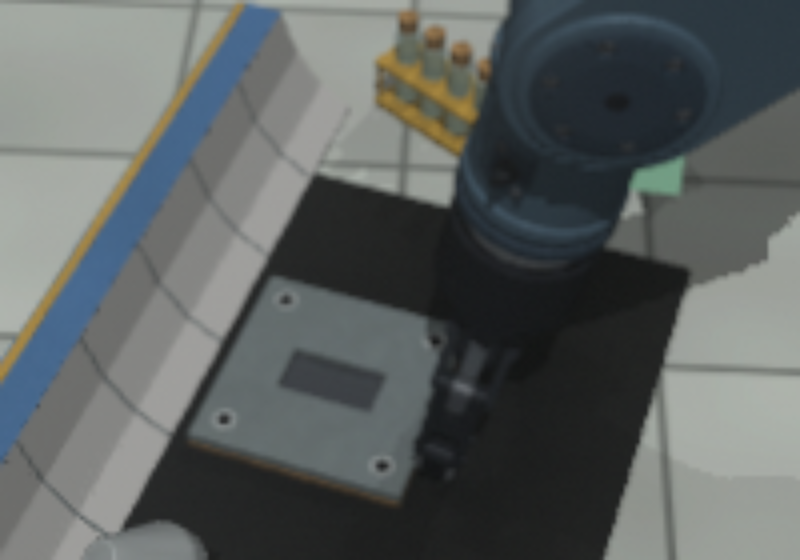

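Emit:
{"api": "arm_command", "payload": {"series": [[0.005,0,0.0009,0,0,0,0.0854],[0.01,0,0.0018,0,0,0,0.0854],[0.015,0,0.0026,0,0,0,0.0854],[0.02,0,0.0035,0,0,0,0.0854],[0.025,0,0.0044,0,0,0,0.0854]]}}

```text
time_s: 4.8
eef_pos: [0.503, 0.0745, 0.0655]
eef_rot: [0.012, 0.986, -0.141, 0.085]
wrist_force: [-6.8, 3.0, 3.0]
opening: 1.002
```

Emit:
{"api": "arm_command", "payload": {"series": [[0.005,0,0.0009,0,0,0,0.0854],[0.01,0,0.0018,0,0,0,0.0854],[0.015,0,0.0026,0,0,0,0.0854],[0.02,0,0.0035,0,0,0,0.0854],[0.025,0,0.0044,0,0,0,0.0854]]}}

```text
time_s: 5.3
eef_pos: [0.5262, 0.0676, 0.0646]
eef_rot: [0.012, 0.986, -0.141, 0.083]
wrist_force: [-7.5, 2.0, -0.5]
opening: 1.002
```

Emit:
{"api": "arm_command", "payload": {"series": [[0.005,0,0.0009,0,0,0,0.0854],[0.01,0,0.0018,0,0,0,0.0854],[0.015,0,0.0026,0,0,0,0.0854],[0.02,0,0.0035,0,0,0,0.0854],[0.025,0,0.0044,0,0,0,0.0854]]}}

```text
time_s: 5.8
eef_pos: [0.55, 0.0605, 0.0638]
eef_rot: [0.012, 0.987, -0.141, 0.083]
wrist_force: [-3.9, 1.5, -3.3]
opening: 0.998
```

```bash
python3 -c "
from h import *
go(-.032,0,.0655,10)
i,d=snap('side','s5')
cv2.imwrite('pics/s5c.png',cv2.resize(i[130:290,160:360,::-1],None,fx=3.5,fy=3.5))
"
```

```text
t 5.8 now U [-0.0799 -0.0009  0.0638] shift [ 0.0475 -0.0009  0.0063] turn [ 0.03  0.4  -0.03] F [-4.14  0.38 -3.34]
```

View pics/s5c.png

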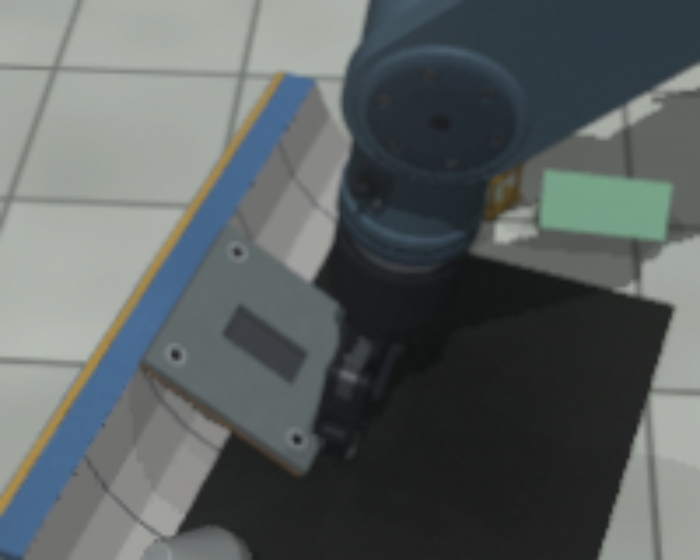

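Emit:
{"api": "arm_command", "payload": {"series": [[0.005,0,0.0006,0,0,0,0.0854],[0.01,0,0.0013,0,0,0,0.0854],[0.015,0,0.002,0,0,0,0.0854],[0.02,0,0.0027,0,0,0,0.0854],[0.025,0,0.0034,0,0,0,0.0854]]}}

```text
time_s: 6.35
eef_pos: [0.5771, 0.053, 0.0671]
eef_rot: [0.012, 0.986, -0.141, 0.086]
wrist_force: [-5.8, 1.3, 1.3]
opening: 0.997
```

Emit:
{"api": "arm_command", "payload": {"series": [[0.005,0,0.0008,0,0,0,0.0854],[0.01,0,0.0017,0,0,0,0.0854],[0.015,0,0.0025,0,0,0,0.0854],[0.018,0,0.0031,0,0,0,0.0854],[0.018,0,0.0031,0,0,0,0.0854]]}}

```text
time_s: 6.85
eef_pos: [0.5952, 0.0477, 0.0675]
eef_rot: [0.012, 0.986, -0.141, 0.087]
wrist_force: [-3.3, 0.9, 0.4]
opening: 1.002
```

```bash
python3 -c "
from h import *
go(-.032,0,.0655,10)
i,d=snap('side','s6')
cv2.imwrite('pics/s6c.png',cv2.resize(i[110:270,140:340,::-1],None,fx=3.5,fy=3.5))
X=(cloud('side',d)-O)@U
# bracket profile: section at y in .02...0.05
k=(abs(X[...,1]-.02)<.03)&(X[...,0]>-.03)&(X[...,0]<.1)&(X[...,2]>.02)
P=X[k]
for x0 in np.arange(-.03,.1,.01):
  Q=P[(P[:,0]>=x0)&(P[:,0]<x0+.01)]
  if len(Q): print(round(x0+.005,3),len(Q),np.percentile(Q[:,2],[10,50,90]).round(3))
"
```

```text
t 6.85 now U [-0.0329 -0.0005  0.0675] shift [ 0.0006 -0.0005  0.0021] turn [-0.04 -0.06 -0.07] F [-3.41 -0.08  0.35]
-0.025 137 [0.1   0.165 0.21 ]
-0.015 56 [0.09  0.146 0.174]
-0.005 18 [0.021 0.027 0.032]
0.005 108 [0.032 0.036 0.041]
0.015 146 [0.04  0.047 0.053]
0.025 159 [0.052 0.059 0.066]
0.035 160 [0.065 0.072 0.079]
0.045 176 [0.081 0.086 0.093]
0.055 153 [0.095 0.1   0.105]
0.065 39 [0.1   0.102 0.104]
```

View pics/s6c.png

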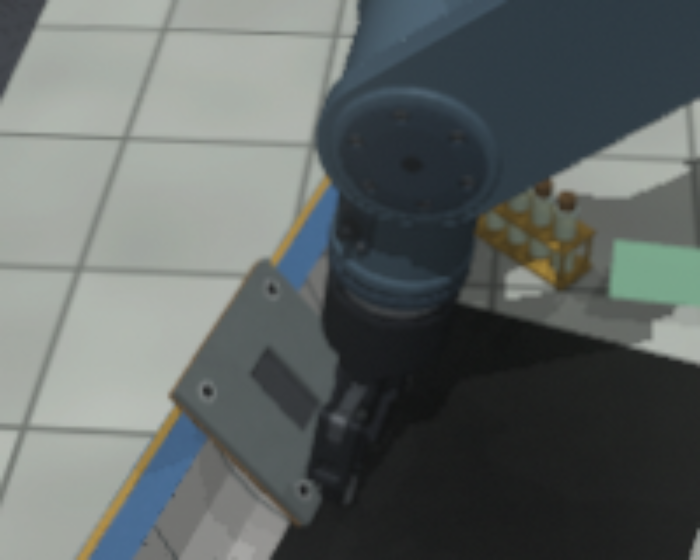

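Emit:
{"api": "arm_command", "payload": {"series": [[0.002,0,0.0004,0,0,0,0.0854],[0.004,0,0.0008,0,0,0,0.0854],[0.004,0,0.0008,0,0,0,0.0854],[0.002,0,0.0004,0,0,0,0.0854],[-0.002,0,-0.0004,0,0,0,0.0854]]}}

```text
time_s: 7.4
eef_pos: [0.5939, 0.0481, 0.068]
eef_rot: [0.012, 0.986, -0.141, 0.088]
wrist_force: [-0.1, 0.8, -0.5]
opening: 1.0
```

Emit:
{"api": "arm_command", "payload": {"series": [[-0.01,0,-0.0018,0,0,0,0.0854],[-0.025,0,-0.0044,0,0,0,0.0854],[-0.045,0,-0.015,0,-2,0,0.0854],[-0.055,0,-0.05,0,-5,0,0.0854],[-0.065,0,-0.095,0,-10,0,0.0854]]}}

```text
time_s: 7.9
eef_pos: [0.5117, 0.0716, 0.1483]
eef_rot: [-0.0, 0.99, -0.141, -0.004]
wrist_force: [0.9, 0.1, -0.1]
opening: 1.006
```

```bash
python3 -c "
from h import *
go(.11,0,.215,0)
i,d=snap('side','s7')
X=(cloud('side',d)-O)@U
for y0 in (-.03,.02,.05):
  k=(abs(X[...,1]-y0)<.01)&(X[...,0]>-.03)&(X[...,0]<.1)&(X[...,2]>.005)&(X[...,2]<.13)
  P=X[k];print(y0,[(round(x0+.005,3),np.median(Q[:,2]).round(3)) for x0 in np.arange(-.03,.1,.01) if len(Q:=P[(P[:,0]>=x0)&(P[:,0]<x0+.01)])])
k=(X[...,2]>.075)&(X[...,2]<.12)&(X[...,0]>.03)&(X[...,0]<.09)&(abs(X[...,1])<.12)
print('y range',np.percentile(X[k][:,1],[1,99]).round(3),'x max',np.percentile(X[k][:,0],99).round(3))
"
```

```text
t 7.9 now U [-0.1198 -0.0009  0.1483] shift [ 0.2293 -0.001  -0.0684] turn [ 0.01  0.43 -0.03] F [ 0.83  0.35 -0.1 ]
-0.03 [(np.float64(-0.025), np.float64(0.006)), (np.float64(-0.015), np.float64(0.006)), (np.float64(-0.005), np.float64(0.02)), (np.float64(0.005), np.float64(0.034)), (np.float64(0.015), np.float64(0.048)), (np.float64(0.025), np.float64(0.061)), (np.float64(0.035), np.float64(0.075)), (np.float64(0.045), np.float64(0.087)), (np.float64(0.055), np.float64(0.101)), (np.float64(0.065), np.float64(0.105))]
0.02 [(np.float64(-0.025), np.float64(0.005)), (np.float64(-0.015), np.float64(0.007)), (np.float64(-0.005), np.float64(0.02)), (np.float64(0.005), np.float64(0.033)), (np.float64(0.015), np.float64(0.043)), (np.float64(0.025), np.float64(0.057)), (np.float64(0.035), np.float64(0.07)), (np.float64(0.045), np.float64(0.087)), (np.float64(0.055), np.float64(0.101)), (np.float64(0.065), np.float64(0.104))]
0.05 [(np.float64(-0.025), np.float64(0.006)), (np.float64(-0.015), np.float64(0.011)), (np.float64(-0.005), np.float64(0.02)), (np.float64(0.005), np.float64(0.033)), (np.float64(0.015), np.float64(0.046)), (np.float64(0.025), np.float64(0.06)), (np.float64(0.035), np.float64(0.074)), (np.float64(0.045), np.float64(0.087)), (np.float64(0.055), np.float64(0.102)), (np.float64(0.065), np.float64(0.104)), (np.float64(0.075), np.float64(0.07))]
y range [-0.048  0.071] x max 0.067
```

Emit:
{"api": "arm_command", "payload": {"series": [[0.01,-0.002,-0.035,0,0,0,0.0854],[0.04,-0.004,-0.068,0,0,0,0.0854],[0.085,-0.006,-0.07,0,0,0,0.0854],[0.13,-0.008,-0.07,0,0,0,0.0854],[0.175,-0.011,-0.07,0,0.4,0,0.0854]]}}

```text
time_s: 8.45
eef_pos: [0.6878, 0.032, 0.2203]
eef_rot: [0.0, 0.99, -0.141, 0.005]
wrist_force: [0.2, -0.5, 0.3]
opening: 0.998
```

Emit:
{"api": "arm_command", "payload": {"series": [[0.04,0,0,0,0,0,0.0854],[0.06,0,0,0,0,0,0.0854],[0.06,0,0.02,0,0,0,0.0854],[0.06,0,0.05,0,0,0,0.0854],[0.06,0,0.05,0,0,0,0.0854]]}}

```text
time_s: 8.95
eef_pos: [0.7412, 0.0158, 0.1641]
eef_rot: [0.0, 0.99, -0.142, -0.001]
wrist_force: [-0.9, 0.0, -1.5]
opening: 1.003
```

```bash
python3 -c "
from h import *
go(.115,.01,.143,0)
i,d=snap('side','s8')
cv2.imwrite('pics/s8c.png',cv2.resize(i[90:270,100:300,::-1],None,fx=3.3,fy=3.3))
"
```

```text
t 8.95 now U [0.1161 0.0096 0.1641] shift [-0.0011 -0.0004  0.0211] turn [ 0.04  0.1  -0.07] F [-0.86 -0.22 -1.48]
```

View pics/s8c.png

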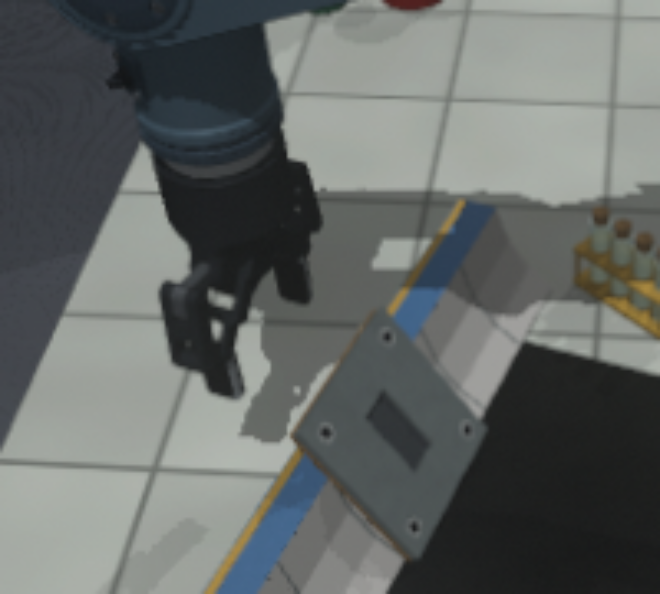

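Emit:
{"api": "arm_command", "payload": {"series": [[0,0,0.015,0,0,0,0.0854],[-0.005,0,0.021,0,0,0,0.0854],[-0.015,0,0.021,0,0,0,0.0854],[-0.025,0,0.021,0,0,0,0.0854],[-0.034,0,0.021,0,0,0,0.0854]]}}

```text
time_s: 9.5
eef_pos: [0.7112, 0.0253, 0.1491]
eef_rot: [0.0, 0.99, -0.141, 0.004]
wrist_force: [-0.6, -0.4, 0.1]
opening: 0.999
```

Emit:
{"api": "arm_command", "payload": {"series": [[-0.006,0,0,0,0,0,0.0854],[-0.012,0,0,0,0,0,0.0854],[-0.018,0,0,0,0,0,0.0854],[-0.024,0,0,0,0,0,0.0854],[-0.03,0,0,0,0,0,0.0854]]}}

```text
time_s: 10.0
eef_pos: [0.6826, 0.0335, 0.1486]
eef_rot: [0.0, 0.99, -0.141, 0.004]
wrist_force: [1.8, -0.9, 0.3]
opening: 1.001
```

Emit:
{"api": "arm_command", "payload": {"series": [[-0.006,0,0,0,0,0,0.0854],[-0.012,0,0,0,0,0,0.0854],[-0.018,0,0,0,0,0,0.0854],[-0.024,0,0,0,0,0,0.0854],[-0.03,0,0,0,0,0,0.0854]]}}

```text
time_s: 10.5
eef_pos: [0.6533, 0.0421, 0.1479]
eef_rot: [0.0, 0.99, -0.141, 0.003]
wrist_force: [0.1, 0.5, 0.1]
opening: 1.001
```

```bash
python3 -c "
from h import *
go(-.012,.01,.143,0)
i,d=snap('side','s9')
cv2.imwrite('pics/s9c.png',cv2.resize(i[90:270,120:320,::-1],None,fx=3.3,fy=3.3))
"
```

```text
t 10.5 now U [0.0244 0.0103 0.1479] shift [-0.0365  0.0003  0.0047] turn [-0.04 -0.35 -0.05] F [-0.02  0.55  0.12]
```

View pics/s9c.png

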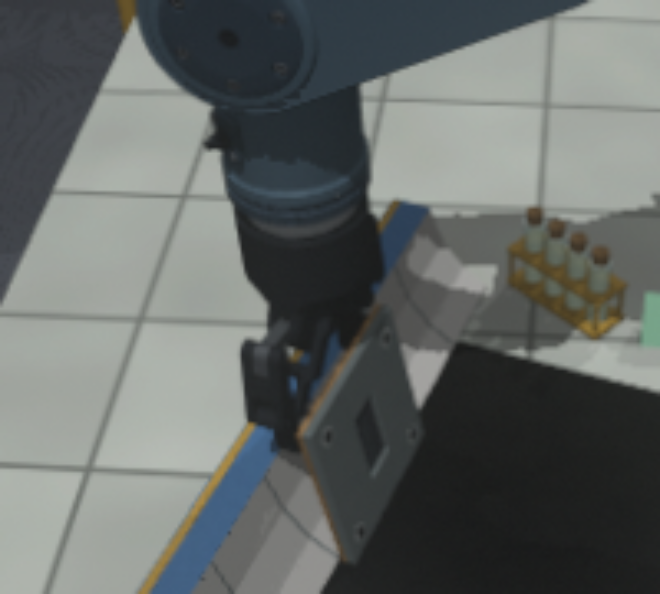

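Emit:
{"api": "arm_command", "payload": {"series": [[-0.005,0,0,0,0,0,0.0854],[-0.01,0,0,0,0,0,0.0854],[-0.015,0,0,0,0,0,0.0854],[-0.02,0,0,0,0,0,0.0854],[-0.025,0,0,0,0,0,0.0854]]}}

```text
time_s: 11.05
eef_pos: [0.6297, 0.049, 0.148]
eef_rot: [0.0, 0.99, -0.141, 0.003]
wrist_force: [-0.3, -0.4, 0.3]
opening: 0.999
```

Emit:
{"api": "arm_command", "payload": {"series": [[-0.005,0,0,0,0,0,0.0854],[-0.01,0,0,0,0,0,0.0854],[-0.015,0,0,0,0,0,0.0854],[-0.015,0,0,0,0,0,0.0854],[-0.015,0,0,0,0,0,0.0854]]}}

```text
time_s: 11.55
eef_pos: [0.6157, 0.0531, 0.148]
eef_rot: [0.0, 0.99, -0.141, 0.004]
wrist_force: [0.2, -0.2, -0.3]
opening: 0.998
```

```bash
python3 -c "
from h import *
go(-.012,.01,.143,0)
i,d=snap('side','s10')
cv2.imwrite('pics/s10c.png',cv2.resize(i[110:350,100:400,::-1],None,fx=2.4,fy=2.4))
"
```

```text
t 11.55 now U [-0.0148  0.0104  0.148 ] shift [0.0027 0.0004 0.005 ] turn [-0.05 -0.41 -0.05] F [ 0.24 -0.16 -0.35]
```

View pics/s10c.png

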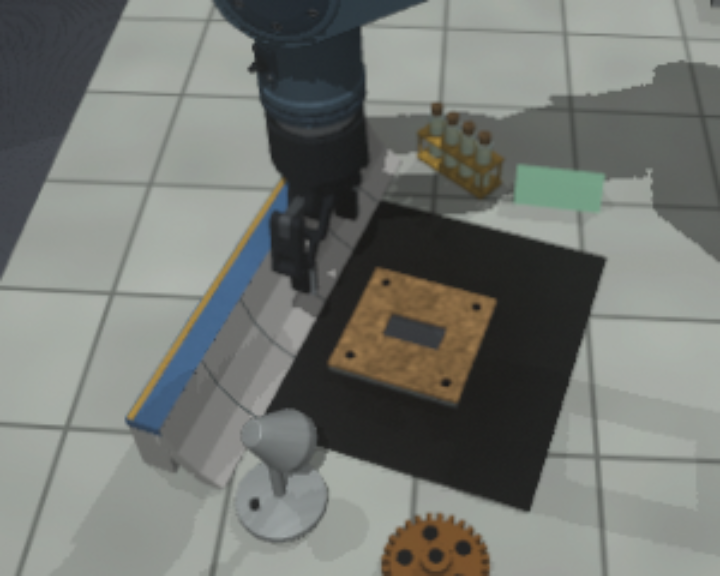

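Flipped: cork up and flat on the mat. I'll raise the arm clear, check the depth for flatness and the other objects for movement, then hand in.

Emit:
{"api": "arm_command", "payload": {"series": [[0,0,-0.03,0,0,0,0.0854],[0,0,-0.06,0,0,0,0.0854],[0,0,-0.09,0,0,0,0.0854],[0,0,-0.1,0,0,0,0.0854],[0,0,-0.1,0,0,0,0.0854]]}}

```text
time_s: 12.1
eef_pos: [0.6161, 0.053, 0.2497]
eef_rot: [0.0, 0.99, -0.141, 0.005]
wrist_force: [0.7, -0.1, -0.3]
opening: 1.004
```

```bash
python3 -c "
from h import *
i,d=snap('side','s11');o=ctrl.get_obs();print(o['time_s'],o['wrist_force'].round(2))
X=(cloud('side',d)-O)@U
h=cv2.cvtColor(i,cv2.COLOR_RGB2HSV)
k=(abs(X[...,0]+.07)<.09)&(abs(X[...,1])<.1)&(X[...,2]>.009)&(X[...,2]<.05)
P=X[k];print('centre',P.mean(0).round(3),'z pct',np.percentile(P[:,2],[2,50,98]).round(4))
c=np.linalg.lstsq(np.c_[P[:,:2],np.ones(len(P))],P[:,2],rcond=None)[0];print('tilt deg',np.degrees(np.arctan(c[:2])).round(2))
i0=cv2.imread('pics/side0.png')[:,:,::-1].astype(int)
for n,(u,v,u2,v2) in dict(lamp=(195,280,240,335),gear=(255,320,308,370),prism=(312,178,354,200),rack=(270,150,312,192)).items():
  print(n,'median diff',np.median(abs(i.astype(int)-i0)[v:v2,u:u2]), cv2.phaseCorrelate(i0[v:v2,u:u2].mean(2),i[v:v2,u:u2].mean(2).astype(float)))
"
```

```text
12.15 [-0.15 -0.19 -0.98]
centre [-0.074  0.012  0.014] z pct [0.0096 0.0143 0.0194]
tilt deg [ 0.25 -0.24]
lamp median diff 2.0 ((0.56998106503314, 0.014206784784274618), 0.9476297861536538)
gear median diff 5.0 ((-0.04820246558739072, -0.022247227934812486), 0.9601117407446619)
prism median diff 1.0 ((0.4889040698879761, 0.7168927034182797), 0.7531658184364356)
rack median diff 33.5 ((0.589043170163432, 0.7585820500545779), 0.6273796987941167)
```

```bash
python3 -c "
from bench import ctrl
print(ctrl.hand_in())"
```

```text
the job is handed in; nothing more can be done
None
```

The bracket is turned over and lies flat on the mat, cork side up, and the job is handed in at about 12 s of the 64 s allowed.

- **What I did:** I squared the bracket up with both open fingers and pushed it up the cove until it leaned there. I let go, and it stayed leaning at about 53°, with its upper edge about 104 mm high. Then I reached over behind it and pushed its top edge back towards the robot. It tipped past vertical and dropped onto the mat, and I raised the arm clear.
- **Bracket at the end:** It is tilted under 0.4°, its top is about 14 mm high, and its centre is about 74 mm in front of the foot line. The gripper is touching nothing.
- **Forces:** The wrist readings I got, at the end of each move, stayed under about 8 N.
- **Lamp, gear, prism and rack:** They appear unmoved, with image shifts under 1 pixel. The rack's picture brightness changed a lot, and its match was poorer. I took that to be the arm's shadow and did not check it further; the fingers came nowhere near it.

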